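# Top up the carrier magazine and set its hold-down weight

## Task

Put the loose blue sample carrier on top of the pile in the magazine with the blue trim, lying flat between its corner guides, then set the steel hold-down weight with the red handle flat on top of that carrier, also between the guides. The height of the pile is not known: lower the carrier and then the weight gently until you feel each one rest before letting go, never drop them or press hard, and do not disturb the bottle, the jar or the computer mouse.

Things in the scene. Friction and masses are not known exactly. Their poses are not given: they have to be found in the camera images.
- carrier: the loose blue sample carrier: a rigid flat block 128 long (its x) x 56 wide (its y) x 24 mm high, about 0.15 to 0.28 kg, with two rows of white closed wells on top; starts flat on the bench; origin at the centre of its underside, z up. Either way round will do. Grip it across its 56 mm width at mid length.
- weight: the hold-down weight: a steel plate 120 long (x) x 50 wide (y) x 12 mm thick, about 0.4 to 0.6 kg, with a red handle block standing on its middle, 60 long (x) x 20 wide (y), from 12 to 46 mm above the underside; starts flat on the bench; origin at the centre of the underside, z up. Either way round will do. Grip the handle across its 20 mm width.
- rack_blue: blue-trimmed magazine, fixed to the bench, holding a pile of blue carriers; origin at its centre on the bench, x along its length, z up. White base 172 (x) x 100 (y) x 16 mm high. The pile is centred and flat and does not shift or sink when touched. Its top is somewhere from 30 to 64 mm above the bench, different each time and not reported.
- guides_blue (a point): centre of the mouth of the blue magazine, level with the blue tips of its four L-shaped corner guides, 104 mm above the bench. The guides leave a space 140 (magazine's x) x 68 (y) mm, open at the top and empty above the pile; the long sides are open between the guides over the middle 112 mm, where fingers go.
- rack_grey: a like magazine with black trim, of the same size and layout, holding grey carriers; not to be used. Fixed to the bench; origin on the bench surface at its centre, x along its length. The two magazines may change places.
- bottle: a glass solvent bottle with blue cap, 70 mm diameter, 160 mm high, loose; origin at the centre of its underside. A bystander.
- jar: an amber jar with white cap, 68 mm diameter, 80 mm high, loose; origin at the centre of its underside. A bystander.
- mouse: a black computer mouse, 100 long (x) x 58 wide x 33 mm high, loose, on a blue mat; origin at the centre of its underside. A bystander.
Mind the look-alikes: they are no part of the job. Several things have the shape of the carrier; the one meant has the colours described above. There is more than one size of the weight; the job needs the larger.

How it is judged:
By the outcome, as a careful person would: the job done as asked, in the order asked, and still so for the second after the job is handed in, with the robot touching nothing.
It also fails if it takes over 72 s, if anything falls off the work surface, if the arm or the gripper's body presses on something with over 40 N, if the wrist force passes 120 N, or if a joint passes its speed limit or range.

## Robot

A 6-joint arm with a two-finger parallel gripper is mounted at the origin on the work surface. World frame = base frame: x ahead of the robot, y to its left, z up, the work surface at z = 0. Lengths are in m, angles in rad, forces in N, time in s.
With the tool pointing down it reaches from about 0.3 to 0.775 m from the base axis. Payload 14.6 kg.
Tool frame: the origin (TCP) lies on the centre line of the jaws, within the pads' length; the fingertips stand 25 mm ahead of it and the grasp point (between the pads) lies 6 mm ahead of it; z points along the fingers, y is the line along which they close (so a half turn about z gives the same grasp; the last joint's range is limited). The gripper opens to 94 mm and grips with 3 to 60 N. Pads are 16 mm wide; open, the fingers measure 119 mm over their backs; the gripper's body (75 mm by 177 mm) begins 78 mm behind the grasp point.
Start: joints at [-1.38, 0.3, 1.521, -0, 1.321, -0.067], TCP at [0.14, -0.532, 0.23] pointing down, gripper open.
Joint ranges: [-3.03, 3.03], [-0.79, 2.21], [0.23, 2.52], [-1.04, 4.18], [0, 3.07], [-2.55, 2.55]. Speed limits (rad/s): [2.22, 2.22, 2.57, 3.14, 3.14, 3.14].

## Interface

Orientations are given as a unit quaternion [x, y, z, w].
In Python, from bench import monitor, imaging, bot gives the robot as it stands.
- The arm moves only by the tool step_arm, never from a script. Its argument "steps" is a list of rows, each a list of 2 entries, a list of its own where there are three numbers: the shift along the tool's x, y, z each as a share of 120 mm, from -1 to 1, then the turn, a rotation vector about the tool's x, y, z each as a share of pi/2 rad, from -1 to 1. A call has 1 to 8 rows; each row is the pose to reach, as a shift and turn from the pose commanded when the call began, along the tool's axes at that moment; what a row does not reach only later rows make up. A row lasts 1/10 s, in which the tool goes at most 50 mm and 8.59 degrees, less where a joint would pass 70% of its speed; a pose out of reach is approached as far as the arm can. A call with a number of a shift or a turn outside -1 to 1 is refused whole. A call with a gripper value outside its range is refused whole. "hand" is the opening, from 0 (shut) to 1 (fully open), set as the call begins (left out, the last holds). The fingers move at their own pace and stop on an object; the grip force is fixed at half the most. Time passes only in rows, so rows that repeat a pose let the fingers close. It gives the time, the measured TCP pose, the force, the opening and the grip force at its end, in the units of the state.
- monitor.state(): the state, without advancing time (a new reading comes with each control period).
- imaging.get_image(name): name is "side" or "top"; returns (picture, depth): 480x640x3 uint8, red, green, blue; 480x640 float32, m along the optical axis (not along the pixel's ray), 0 where there is no reading.
- imaging.camera_params(name): a dict with "vertical_fov" (degrees; the focal length in pixels is half the picture's height over the tangent of half this angle, whatever the lens; pixels are square), "cx", "cy" (the principal point, pixels), "D" ([k1, k2, p1, p2, k3] as OpenCV has them; the pictures are not rectified), "rvec" (rotation vector, rad) and "tvec" (3), from world to camera coordinates, as OpenCV has them. Camera axes: x right, y down, z forward; pixel columns grow to the right and rows downward; lengths in m; the calibration is good to about 2 mm. A picture is of the moment at which its call begins. camera_params takes no time and is no camera call.
- bot.job_done(): hands the job in; it is judged then, once.
The state is a dict: "time_s": time; "joint_pos": joint angles; "qd": joint speeds; "joint_torque": joint torques, N m; "tcp_pos": TCP position; "eef_rot": TCP orientation; "contact_force": force on the tool from outside, world axes, zero at the start; "moment": the same for the moment, N m; "grip_width": finger opening in m; "grasp_force": force on a finger pad.
Only numpy, scipy, OpenCV 4.12 (cv2) and the standard library are available. Lean on these libraries where they do the work, as an engineer would, in place of code of your own. Each camera call takes 0.05 s, during which the arm holds its last target. There are 200 camera calls.

## Working session

There is one attempt and no reset: what is moved stays moved. The work goes in short steps, Python scripts to look and compute and a tool call to move; the robot and the scene stay as the last step left them, time stands still between calls to the robot, and variables do not carry over. Pictures are saved under pics/ and viewed, at most 10 in all, crops included, and the job is handed in when it is done.

Besides the shell and the picture viewer there is one more tool, called after "Emit:" by a JSON object that holds its "api" and its "payload". step_arm: Moves the arm, as the interface text tells. Shift numbers are shares of 120 mm and turn numbers shares of pi/2 rad, none past 1 either way. Its arguments: {"type":"object","properties":{"steps":{"type":"array","items":{"type":"array"}},"hand":{"type":"number"}},"required":["steps"]}

```bash
mkdir -p pics
python3 - <<'E'
from bench import monitor, imaging, bot
import cv2,numpy as np,pickle
d={}
for n in ("top","side"):
    im,z=imaging.get_image(n);p=imaging.camera_params(n);d[n]=(im,z,p);print(n,p)
    cv2.imwrite(f"pics/{n}0.png",cv2.cvtColor(im,cv2.COLOR_RGB2BGR))
pickle.dump(d,open("d0.pkl","wb"))
print(monitor.state())
E
```

```text
top {'vertical_fov': 49.44468041827475, 'cx': 324.9202629300287, 'cy': 245.28345244146635, 'D': array([-0.00525124,  0.        ,  0.        ,  0.        ,  0.        ]), 'rvec': array([ 2.1948232 , -2.17476942,  0.08983723]), 'tvec': array([-0.04319474,  0.54298216,  1.50443914])}
side {'vertical_fov': 43.16977095229625, 'cx': 318.76834236977163, 'cy': 241.18522157866954, 'D': array([0.05654727, 0.        , 0.        , 0.        , 0.        ]), 'rvec': array([ 0.26512238, -2.61171909,  1.51264697]), 'tvec': array([0.52235384, 0.15328337, 1.46940259])}
{'time_s': 0.1, 'joint_pos': array([-1.37960813e+00,  3.00385915e-01,  1.52147647e+00, -1.75983937e-05,
        1.32067618e+00, -6.65995700e-02]), 'qd': array([ 0.00185175, -0.00120738, -0.00201211,  0.00025595, -0.00157891,
        0.00013185]), 'joint_torque': array([ 1.35977672e-03, -5.32645190e+01, -3.53281081e+01,  7.09476345e-02,
        2.35492451e-02, -6.29982151e-05]), 'tcp_pos': array([ 0.14017564, -0.53164271,  0.22997729]), 'eef_rot': array([ 9.91704286e-01,  1.28539428e-01, -3.79509899e-05, -4.71503922e-04]), 'contact_force': array([-0.58230053, -0.36377323, -0.44892754]), 'moment': array([ 0.06928014,  0.03400852, -0.0026469 ]), 'grasp_force': 0.0, 'grip_width': 0.09389432799924186}
```

View pics/top0.png

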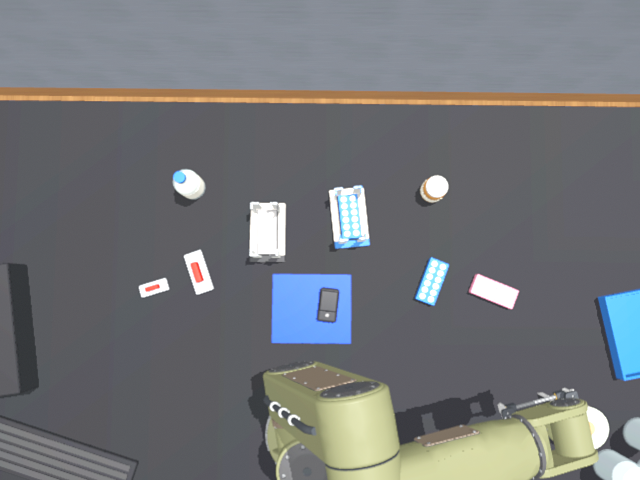

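View pics/side0.png

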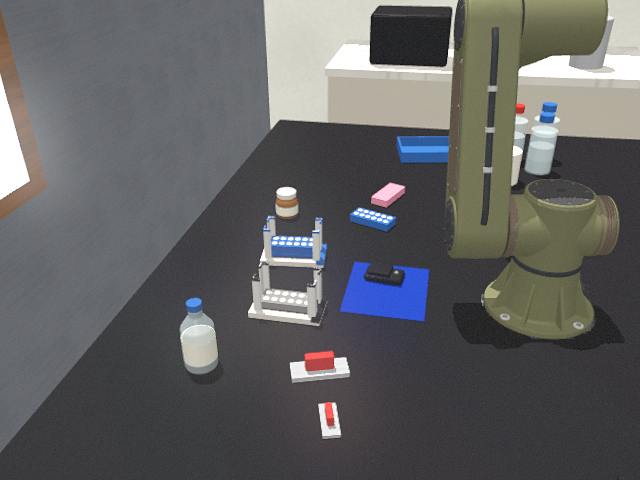

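Top view candidates:
- **Carrier:** loose blue block with white wells at (432,282). Look-alikes are the pink block (494,291), the blue tray (625,335), and the carriers inside the magazines.
- **Weight:** large one at (199,272). The small look-alike is at (154,288).
- **Magazines:** blue-trimmed at (349,217), black-trimmed at (267,232).

I chose (432,282), (199,272) and (349,217). Next I'll measure them and check them in a crop.

```bash
cat > h.py <<'E'
import cv2,numpy as np
def cloud(z,p):
    f=240/np.tan(np.radians(p["vertical_fov"]/2));K=np.array([[f,0,p["cx"]],[0,f,p["cy"]],[0,0,1.]])
    v,u=np.mgrid[:480,:640];uv=np.stack([u,v],-1).reshape(-1,1,2).astype(float)
    n=cv2.undistortPoints(uv,K,p["D"]).reshape(480,640,2)
    c=np.dstack([n,np.ones((480,640))])*z[...,None]
    R=cv2.Rodrigues(p["rvec"])[0]
    return (c-p["tvec"])@R          # R^T (c-t)
def proj(P,p):
    f=240/np.tan(np.radians(p["vertical_fov"]/2));K=np.array([[f,0,p["cx"]],[0,f,p["cy"]],[0,0,1.]])
    return cv2.projectPoints(np.float64(P).reshape(-1,1,3),p["rvec"],p["tvec"],K,p["D"])[0].reshape(-1,2)
def rect(xy):
    c,(w,h),a=cv2.minAreaRect(np.float32(xy)*1000)
    if w<h: w,h,a=h,w,a+90
    return np.round([c[0],c[1],w,h,(a+90)%180-90],1)
E
python3 - <<'E'
import pickle,cv2,numpy as np
from h import *
d=pickle.load(open("d0.pkl","rb"))
boxes={"top":dict(carrier=(410,252,456,312),weight=(178,244,220,300),small=(132,272,174,302),rackb=(322,176,378,256),rackg=(240,194,296,270)),
"side":dict(carrier=(346,204,400,232),weight=(286,346,352,384),rackb=(256,212,332,268),rackg=(244,262,332,326))}
zr=dict(carrier=(.014,.034),weight=(.006,.02),small=(.004,.02),rackb=(.010,.022),rackg=(.01,.022))
for n in d:
    im,z,p=d[n];C=cloud(z,p);hsv=cv2.cvtColor(im,cv2.COLOR_RGB2HSV).astype(int)
    for k,(a,b,c,e) in boxes[n].items():
        Q=C[b:e,a:c].reshape(-1,3);H=hsv[b:e,a:c].reshape(-1,3)
        bright=(H[:,2]>90)
        m=(Q[:,2]>zr[k][0])&(Q[:,2]<zr[k][1])
        print(n,k,m.sum(),rect(Q[m,:2]),"zmed",np.median(Q[m,2]).round(4))
        red=(H[:,1]>150)&((H[:,0]<8)|(H[:,0]>172))&(Q[:,2]>.03)
        if red.sum()>8: print("   red",red.sum(),rect(Q[red,:2]),np.percentile(Q[red,2],[5,50,95]).round(3))
        if k[:4]=="rack":
            t=(Q[:,2]>.09)&(Q[:,2]<.115); print("   tips",t.sum(),rect(Q[t,:2]) if t.sum()>3 else "", Q[t,:2].mean(0))
            t=(abs(Q[:,0]-np.median(Q[:,0]))<.03)&(abs(Q[:,1]-np.median(Q[:,1]))<.02);print("   pile z",np.median(Q[t,2]))
im=d["top"][0];s=d["side"][0]
a=np.hstack([cv2.resize(im[240:310,140:220],(400,350),interpolation=2),cv2.resize(im[175:315,330:490],(400,350),interpolation=2)])
cv2.imwrite("pics/crop.png",a[:,:,::-1])
E
```

```text
top carrier 872 [ 441.3 -349.8  129.1   58.1  -20.3] zmed 0.0254
top weight 635 [464.  331.1 161.5 120.7   0.5] zmed 0.0123
   red 55 [461.1 329.1  52.3  15.2  18.6] [0.032 0.045 0.05 ]
top small 430 [418.6 466.8 121.1  84.9 -89.4] zmed 0.0072
   red 24 [416.  458.8  35.5   7.4 -72.9] [0.03  0.033 0.039]
top rackb 805 [ 6.219e+02 -1.118e+02  2.115e+02  1.597e+02  5.000e-01] zmed 0.0167
   tips 110 [ 626.6 -107.2  149.2   77.     6.4] [ 0.63024954 -0.10757118]
   pile z 0.05135749069108473
top rackg 824 [ 5.827e+02  1.343e+02  2.147e+02  1.437e+02 -5.000e-01] zmed 0.0166
   tips 100 [580.  133.1 147.8  75.4   0.8] [0.5926279 0.1336011]
   pile z 0.036796595027411796
side carrier 442 [ 440.8 -347.1  132.    71.5  -18.7] zmed 0.0207
side weight 795 [463.1 335.1 119.9  55.9  19.4] zmed 0.0109
   red 308 [462.7 335.2  58.2  24.6  18.9] [0.032 0.043 0.047]
side rackb 601 [ 637.9 -198.8  303.3  172.4  -83.5] zmed 0.0144
   tips 208 [618.5 -16.7 263.  148.9 -84.1] [ 0.63186422 -0.05499122]
   pile z 0.047618037368547486
side rackg 862 [584.3  59.5 262.4 174.  -87.8] zmed 0.0146
   tips 224 [5.819e+02 1.333e+02 1.502e+02 8.490e+01 1.000e-01] [0.58327705 0.13693299]
   pile z 0.03366262936287773
```

View pics/crop.png

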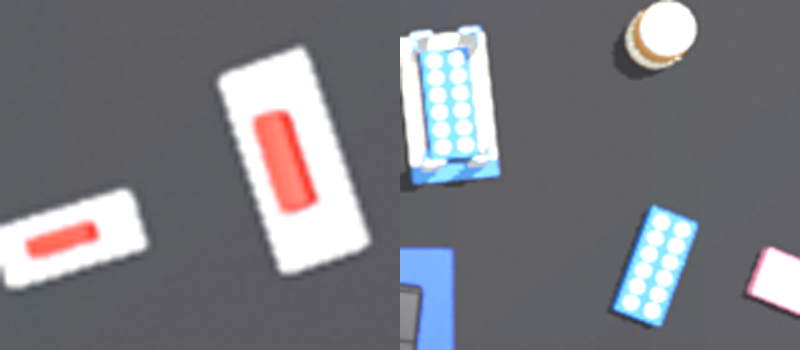

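The crop confirms the choices: the loose blue carrier with white wells, the larger red-handled weight and the blue-trimmed rack. The carrier (129x58, z 25) and the handle (height 45) match the given sizes. I'll clean up the rack fit and work out the first moves.

```bash
cat >> h.py <<'E'
def go(s,x,y,z,yaw):
    from scipy.spatial.transform import Rotation as R
    r=R.from_quat(s["eef_rot"]);cur=np.degrees(np.arctan2(*r.as_matrix()[[1,0],0]))
    g=r.inv().apply(np.array([x,y,z])-s["tcp_pos"])/.12
    T=R.from_euler("z",yaw,degrees=True)*R.from_quat([1,0,0,0])
    print("yaw",cur.round(2),"shift",g.round(3),"turn",((r.inv()*T).as_rotvec()/(np.pi/2)).round(4),"tcp",s["tcp_pos"].round(4),"t",s["time_s"],"F",s["contact_force"].round(1))
E
python3 - <<'E'
import pickle,cv2,numpy as np
from h import *
from bench import monitor
d=pickle.load(open("d0.pkl","rb"))
im,z,p=d["top"];C=cloud(cv2.medianBlur(z,3),p);hsv=cv2.cvtColor(im,cv2.COLOR_RGB2HSV)
for k,(a,b,c,e) in dict(rackb=(322,176,378,256),weight=(178,244,220,300)).items():
    m=np.zeros((480,640),np.uint8);m[b:e,a:c]=((hsv[b:e,a:c,2]>110)&(C[b:e,a:c,2]>.006)&(C[b:e,a:c,2]<(.022 if k=="rackb" else .018)))
    print(k,m.sum(),rect(C[m>0][:,:2]))
m=np.zeros((480,640),bool);m[176:256,322:378]=1
t=m&(C[...,2]>.085)&(C[...,2]<.115);print("tips",rect(C[t][:,:2]))
for cz in range(4):pass
go(monitor.state(),.441,-.349,.15,-20)
E
```

```text
rackb 865 [ 626.7 -108.3  174.9  103.4    6.3]
weight 533 [462.7 334.7 122.5  54.4  19.8]
tips [ 627.  -107.3  149.1   77.3    6.3]
yaw 14.77 shift [ 2.812 -0.832  0.667] turn [-6.000e-04  2.000e-04  3.863e-01] tcp [ 0.1402 -0.5316  0.23  ] t 0.1 F [-0.6 -0.4 -0.4]
```

Emit:
{"api": "step_arm", "payload": {"steps": [[[0.94,-0.28,0],[0,0,0]],[[0.94,-0.28,0],[0,0,0]],[[0.94,-0.28,0],[0,0,0]],[[0.94,-0.28,0],[0,0,0]]], "hand": 1}}

```text
time_s: 0.5
tcp_pos: [0.2424, -0.4694, 0.2303]
eef_rot: [0.992, 0.13, 0.0, -0.0]
contact_force: [-0.4, 0.7, 0.6]
grip_width: 0.0936
grasp_force: 0.0
```

Emit:
{"api": "step_arm", "payload": {"steps": [[[0.94,-0.28,0],[0,0,0]],[[0.94,-0.28,0],[0,0,0]],[[0.94,-0.28,0],[0,0,0]],[[0.94,-0.28,0],[0,0,0]]]}}

```text
time_s: 0.9
tcp_pos: [0.3421, -0.4088, 0.2302]
eef_rot: [0.992, 0.13, -0.0, -0.0]
contact_force: [-1.1, 0.2, 0.4]
grip_width: 0.0937
grasp_force: 0.0
```

Emit:
{"api": "step_arm", "payload": {"steps": [[[0.94,-0.28,0.6],[0,0,0.386]],[[0.94,-0.28,0.6],[0,0,0.386]],[[0.94,-0.28,0.6],[0,0,0.386]],[[0.94,-0.28,0.6],[0,0,0.386]],[[0.94,-0.28,0.6],[0,0,0.386]],[[0.94,-0.28,0.6],[0,0,0.386]],[[0.94,-0.28,0.6],[0,0,0.386]]]}}

```text
time_s: 1.6
tcp_pos: [0.441, -0.3492, 0.159]
eef_rot: [0.985, -0.172, 0.0, 0.0]
contact_force: [0.4, -0.2, 0.9]
grip_width: 0.0936
grasp_force: 0.0
```

Run:
```python
from h import *
from bench import monitor,imaging
s=monitor.state();go(s,.441,-.349,.029,-20);print(s["grip_width"])
im,z=imaging.get_image("side");cv2.imwrite("pics/s1.png",cv2.resize(im[90:250,310:470],(600,600),interpolation=2)[:,:,::-1])
```

```text
yaw -19.86 shift [-1.000e-03 -2.000e-03  1.083e+00] turn [ 0.0003 -0.0005  0.0015] tcp [ 0.441  -0.3492  0.159 ] t 1.6 F [ 0.4 -0.2  0.9]
0.0935994084878427
```

View pics/s1.png

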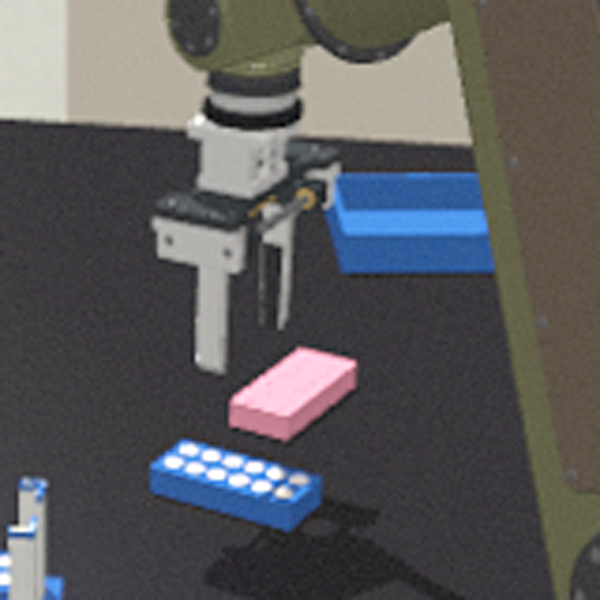

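The side crop shows the open fingers straddling the space above the blue carrier (tips at crop (210,370) and (275,325), carrier at (235,485)). The path down is clear, so I'll descend and grip.

Emit:
{"api": "step_arm", "payload": {"steps": [[[0,0,0.35],[0,0,0]],[[0,0,0.7],[0,0,0]],[[0,0,0.9],[0,0,0]],[[0,0,1],[0,0,0]]]}}

```text
time_s: 2.05
tcp_pos: [0.4407, -0.348, 0.0366]
eef_rot: [0.985, -0.173, -0.001, -0.001]
contact_force: [0.6, 0.0, 0.1]
grip_width: 0.094
grasp_force: 0.0
```

Emit:
{"api": "step_arm", "payload": {"steps": [[[0,0,0.04],[0,0,0]],[[0,0,0.08],[0,0,0]],[[0,0,0.08],[0,0,0]]]}}

```text
time_s: 2.35
tcp_pos: [0.442, -0.3484, 0.0295]
eef_rot: [0.985, -0.173, 0.0, 0.0]
contact_force: [0.4, -0.5, -0.6]
grip_width: 0.0941
grasp_force: 0.0
```

Emit:
{"api": "step_arm", "payload": {"steps": [[[0,0,0],[0,0,0]],[[0,0,0],[0,0,0]],[[0,0,0],[0,0,0]],[[0,0,0],[0,0,0]],[[0,0,0],[0,0,0]],[[0,0,0],[0,0,0]],[[0,0,0],[0,0,0]],[[0,0,0],[0,0,0]]], "hand": 0.4}}

```text
time_s: 3.15
tcp_pos: [0.4418, -0.3482, 0.029]
eef_rot: [0.985, -0.173, 0.0, 0.0]
contact_force: [-1.1, -1.5, 2.8]
grip_width: 0.0555
grasp_force: 30.0
```

Emit:
{"api": "step_arm", "payload": {"steps": [[[0,0,-0.1],[0,0,0]],[[0,0,-0.3],[0,0,0]],[[0,0,-0.6],[0,0,0]],[[0,0,-0.9],[0,0,0]],[[0,0,-1],[0,0,0]]]}}

```text
time_s: 3.65
tcp_pos: [0.4425, -0.3486, 0.1528]
eef_rot: [0.985, -0.173, 0.002, 0.001]
contact_force: [0.4, -0.0, -2.0]
grip_width: 0.0557
grasp_force: 30.0
```

Emit:
{"api": "step_arm", "payload": {"steps": [[[0,0,-0.25],[0,0,0]],[[0,0,-0.5],[0,0,0]],[[0,0,-0.5],[0,0,0]],[[0,0,-0.5],[0,0,0]]]}}

```text
time_s: 4.05
tcp_pos: [0.4415, -0.3478, 0.2078]
eef_rot: [0.985, -0.173, -0.0, -0.0]
contact_force: [0.2, -0.7, -3.1]
grip_width: 0.0559
grasp_force: 30.0
```

Run:
```python
from h import *
from bench import monitor,imaging
s=monitor.state();go(s,.6268,-.1078,.21,6.3);print(s["grip_width"],s["grasp_force"])
```

```text
yaw -19.97 shift [ 0.769 -2.407 -0.018] turn [-0.0004  0.0005 -0.2919] tcp [ 0.4415 -0.3478  0.2078] t 4.05 F [ 0.2 -0.7 -3.1]
0.05587252712648613 29.97965633869171
```

Emit:
{"api": "step_arm", "payload": {"steps": [[[0.1,-0.3,0],[0,0,0]],[[0.2,-0.6,0],[0,0,0]],[[0.3,-0.9,0],[0,0,0]],[[0.3,-0.9,0],[0,0,0]]]}}

```text
time_s: 4.45
tcp_pos: [0.5138, -0.2554, 0.2063]
eef_rot: [0.985, -0.172, -0.002, -0.001]
contact_force: [1.1, 0.2, -2.5]
grip_width: 0.0557
grasp_force: 30.0
```

Emit:
{"api": "step_arm", "payload": {"steps": [[[0.1,-0.3,0],[0,0,0]],[[0.2,-0.6,0],[0,0,0]],[[0.3,-0.9,0],[0,0,0]],[[0.3,-0.9,0],[0,0,0]]]}}

```text
time_s: 4.85
tcp_pos: [0.5842, -0.1665, 0.2063]
eef_rot: [0.985, -0.172, -0.002, -0.001]
contact_force: [-0.3, -0.2, -2.1]
grip_width: 0.0556
grasp_force: 30.0
```

Emit:
{"api": "step_arm", "payload": {"steps": [[[0.08,-0.3,0],[0,0,-0.08]],[[0.17,-0.6,0],[0,0,-0.16]],[[0.17,-0.6,0],[0,0,-0.24]],[[0.17,-0.6,0],[0,0,-0.292]],[[0.17,-0.6,0],[0,0,-0.292]],[[0.17,-0.6,0],[0,0,-0.292]],[[0.17,-0.6,0],[0,0,-0.292]]]}}

```text
time_s: 5.55
tcp_pos: [0.6266, -0.1094, 0.2082]
eef_rot: [0.999, 0.054, -0.0, -0.0]
contact_force: [0.3, -0.3, -2.5]
grip_width: 0.0557
grasp_force: 30.0
```

Run:
```python
from h import *
from bench import monitor,imaging
s=monitor.state();go(s,.6268,-.1078,.21,6.3);print(s["grip_width"],s["grasp_force"])
out=[]
for n in("top","side"):
    im,z=imaging.get_image(n);p=imaging.camera_params(n);C=cloud(z,p)
    zb=s["tcp_pos"][2]-.029
    hsv=cv2.cvtColor(im,cv2.COLOR_RGB2HSV)
    m=(np.hypot(C[...,0]-.627,C[...,1]+.108)<.09)&(C[...,2]<zb+.03)&(C[...,2]>zb+(.012 if n=="top" else -.002))&(hsv[...,0]>95)&(hsv[...,0]<125)&(hsv[...,1]>80)
    print(n,m.sum(),rect(C[m][:,:2]) if m.sum()>5 else "",np.percentile(C[m][:,2],[2,50,98]))
    u,v=proj([.627,-.108,.13],p)[0].astype(int);out.append(cv2.resize(im[v-60:v+60,u-60:u+60],(400,400),interpolation=2))
cv2.imwrite("pics/over.png",np.hstack(out)[:,:,::-1])
```

```text
yaw 6.16 shift [ 0.003 -0.013 -0.015] turn [-0.0002  0.0006 -0.0015] tcp [ 0.6266 -0.1094  0.2082] t 5.55 F [ 0.3 -0.3 -2.5]
0.05568362030331113 29.979680478572845
top 39 [ 605.7 -112.9   48.1   17.2   80.4] [0.19832446 0.20493423 0.20854724]
side 535 [ 626.9 -102.1  128.7   80.2    8.7] [0.1787805  0.19681769 0.20360682]
```

View pics/over.png

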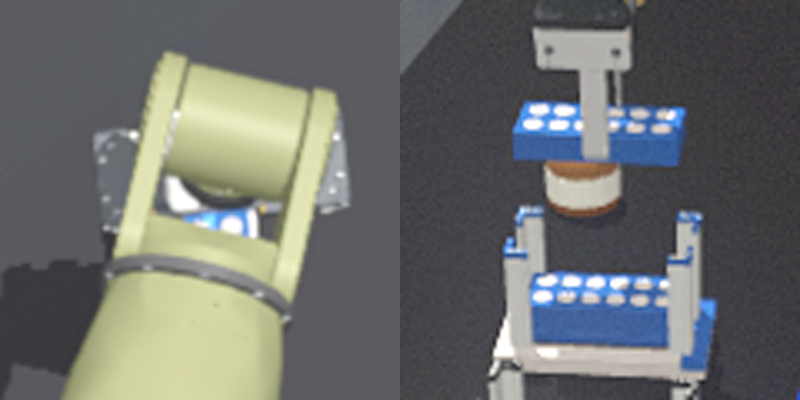

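The side crop shows the carrier level, held at mid-length and centred over the blue guides (guide tips at crop (515-690,210-260)). I'll lower it through the mouth, then feel for the pile.

Emit:
{"api": "step_arm", "payload": {"steps": [[[0.01,-0.013,0.1],[0,0,0]],[[0.01,-0.013,0.2],[0,0,0]],[[0.01,-0.013,0.3],[0,0,0]],[[0.01,-0.013,0.4],[0,0,0]],[[0.01,-0.013,0.4],[0,0,0]]]}}

```text
time_s: 6.15
tcp_pos: [0.6271, -0.1071, 0.1583]
eef_rot: [0.998, 0.055, -0.002, -0.0]
contact_force: [-1.0, -0.4, -2.0]
grip_width: 0.056
grasp_force: 30.0
```

Emit:
{"api": "step_arm", "payload": {"steps": [[[0,0,0.08],[0,0,0]],[[0,0,0.16],[0,0,0]],[[0,0,0.24],[0,0,0]],[[0,0,0.32],[0,0,0]],[[0,0,0.4],[0,0,0]],[[0,0,0.46],[0,0,0]],[[0,0,0.5],[0,0,0]],[[0,0,0.5],[0,0,0]]]}}

```text
time_s: 6.95
tcp_pos: [0.6277, -0.1072, 0.1001]
eef_rot: [0.998, 0.055, -0.0, -0.0]
contact_force: [0.7, -0.3, -2.6]
grip_width: 0.0556
grasp_force: 30.0
```

Run:
```python
from h import *
from bench import monitor
s=monitor.state();go(s,.628,-.1078,.078,6.3);print(s["moment"])
```

```text
yaw 6.31 shift [0.002 0.005 0.184] turn [-0.0002  0.0006  0.0001] tcp [ 0.6277 -0.1072  0.1001] t 6.95 F [ 0.7 -0.3 -2.6]
[-0.00961967 -0.03746892 -0.08196238]
```

No contact with the guides. Going slower: 1 mm per row, checking the force as I go.

Emit:
{"api": "step_arm", "payload": {"steps": [[[0,0,0.012],[0,0,0]],[[0,0,0.024],[0,0,0]],[[0,0,0.036],[0,0,0]],[[0,0,0.048],[0,0,0]],[[0,0,0.06],[0,0,0]],[[0,0,0.072],[0,0,0]],[[0,0,0.084],[0,0,0]],[[0,0,0.084],[0,0,0]]]}}

```text
time_s: 7.75
tcp_pos: [0.6279, -0.1072, 0.0905]
eef_rot: [0.998, 0.055, -0.0, -0.0]
contact_force: [-1.0, 0.5, -2.6]
grip_width: 0.0563
grasp_force: 30.0
```

Emit:
{"api": "step_arm", "payload": {"steps": [[[0,0,0.01],[0,0,0]],[[0,0,0.02],[0,0,0]],[[0,0,0.03],[0,0,0]],[[0,0,0.03],[0,0,0]]]}}

```text
time_s: 8.15
tcp_pos: [0.6279, -0.1072, 0.0869]
eef_rot: [0.998, 0.055, -0.0, -0.0]
contact_force: [-0.7, 0.3, -2.4]
grip_width: 0.0555
grasp_force: 30.0
```

Emit:
{"api": "step_arm", "payload": {"steps": [[[0,0,0.01],[0,0,0]],[[0,0,0.02],[0,0,0]],[[0,0,0.02],[0,0,0]]]}}

```text
time_s: 8.45
tcp_pos: [0.6279, -0.1072, 0.0845]
eef_rot: [0.998, 0.055, -0.0, -0.0]
contact_force: [-0.8, 0.7, -2.1]
grip_width: 0.0558
grasp_force: 30.0
```

Emit:
{"api": "step_arm", "payload": {"steps": [[[0,0,0.008],[0,0,0]],[[0,0,0.016],[0,0,0]],[[0,0,0.016],[0,0,0]]]}}

```text
time_s: 8.75
tcp_pos: [0.6279, -0.1072, 0.0827]
eef_rot: [0.998, 0.055, -0.0, -0.0]
contact_force: [-0.0, 1.0, -3.9]
grip_width: 0.056
grasp_force: 30.0
```

Emit:
{"api": "step_arm", "payload": {"steps": [[[0,0,0.008],[0,0,0]],[[0,0,0.016],[0,0,0]],[[0,0,0.016],[0,0,0]]]}}

```text
time_s: 9.05
tcp_pos: [0.6279, -0.1073, 0.0808]
eef_rot: [0.998, 0.055, -0.0, -0.0]
contact_force: [0.4, 0.1, -2.9]
grip_width: 0.0557
grasp_force: 30.0
```

Emit:
{"api": "step_arm", "payload": {"steps": [[[0,0,0.008],[0,0,0]],[[0,0,0.008],[0,0,0]],[[0,0,0.008],[0,0,0]]]}}

```text
time_s: 9.35
tcp_pos: [0.628, -0.1072, 0.08]
eef_rot: [0.998, 0.055, -0.0, -0.0]
contact_force: [-0.2, 1.0, -2.8]
grip_width: 0.0559
grasp_force: 30.0
```

Emit:
{"api": "step_arm", "payload": {"steps": [[[0,0,0.008],[0,0,0]],[[0,0,0.008],[0,0,0]],[[0,0,0.008],[0,0,0]]]}}

```text
time_s: 9.65
tcp_pos: [0.628, -0.1073, 0.0791]
eef_rot: [0.998, 0.055, 0.0, 0.0]
contact_force: [-0.0, -0.5, -1.9]
grip_width: 0.0559
grasp_force: 30.0
```

Emit:
{"api": "step_arm", "payload": {"steps": [[[0,0,0.008],[0,0,0]],[[0,0,0.008],[0,0,0]],[[0,0,0.008],[0,0,0]]]}}

```text
time_s: 9.95
tcp_pos: [0.6281, -0.1073, 0.079]
eef_rot: [0.998, 0.055, 0.0, 0.0]
contact_force: [-4.5, 0.3, 6.7]
grip_width: 0.0557
grasp_force: 30.0
```

The carrier touched down: Fz rose to +6.7 N with z held at 0.079, which puts its underside at about 0.050 and matches the depth reading. Releasing.

Emit:
{"api": "step_arm", "payload": {"steps": [[[0,0,-0.004],[0,0,0]],[[0,0,-0.004],[0,0,0]],[[0,0,-0.004],[0,0,0]],[[0,0,-0.004],[0,0,0]],[[0,0,-0.004],[0,0,0]]], "hand": 0.85}}

```text
time_s: 10.45
tcp_pos: [0.6279, -0.1073, 0.0784]
eef_rot: [0.998, 0.055, -0.0, -0.0]
contact_force: [-0.2, 0.0, -0.2]
grip_width: 0.08
grasp_force: 0.0
```

Emit:
{"api": "step_arm", "payload": {"steps": [[[0,0,-0.1],[0,0,0]],[[0,0,-0.3],[0,0,0]],[[0,0,-0.6],[0,0,0]],[[0,0,-0.9],[0,0,0]],[[0,0,-1],[0,0,0]]]}}

```text
time_s: 10.95
tcp_pos: [0.629, -0.1075, 0.2036]
eef_rot: [0.998, 0.055, 0.003, 0.001]
contact_force: [0.3, 0.1, 0.0]
grip_width: 0.0801
grasp_force: 0.0
```

Run:
```python
from h import *
from bench import monitor,imaging
s=monitor.state();go(s,.4627,.3345,.18,19.3);print(s["grip_width"],s["joint_pos"])
im,z=imaging.get_image("side");cv2.imwrite("pics/placed.png",cv2.resize(im[195:275,240:340],(750,600),interpolation=2)[:,:,::-1])
```

```text
yaw 6.31 shift [-0.974 -3.814  0.183] turn [ 0.0017 -0.0036 -0.1443] tcp [ 0.629  -0.1075  0.2036] t 10.95 F [0.3 0.1 0. ]
0.08006581944236635 [-2.26621525e-01  5.14972793e-01  1.28430181e+00  2.36062226e-05
  1.33604805e+00  1.23402940e+00]
```

View pics/placed.png

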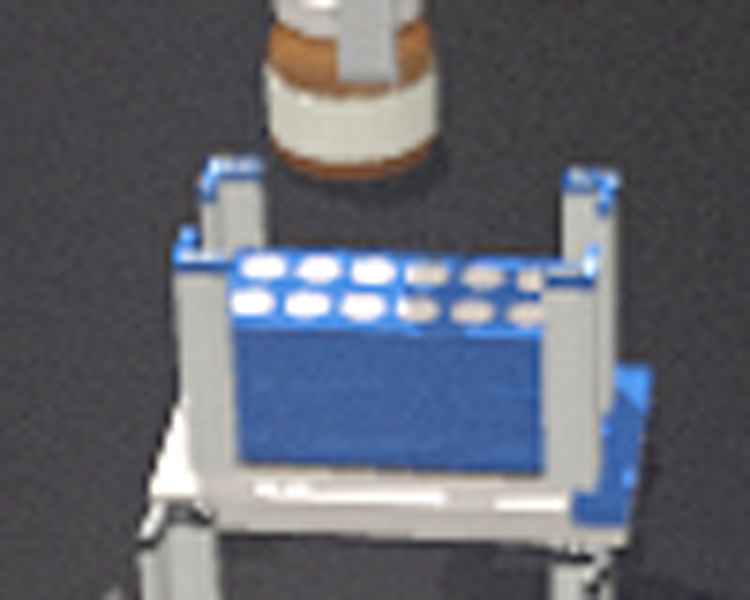

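The crop shows the carrier flat on the pile between the guides, its top face at crop (240-545, 250-330). On to the weight.

Emit:
{"api": "step_arm", "payload": {"steps": [[[-0.245,-0.95,0],[0,0,0]],[[-0.245,-0.95,0],[0,0,0]],[[-0.245,-0.95,0],[0,0,0]],[[-0.245,-0.95,0],[0,0,0]]]}}

```text
time_s: 11.4
tcp_pos: [0.5854, 0.0048, 0.1979]
eef_rot: [0.998, 0.056, -0.001, -0.0]
contact_force: [0.4, -0.7, 0.0]
grip_width: 0.0801
grasp_force: 0.0
```

Emit:
{"api": "step_arm", "payload": {"steps": [[[-0.245,-0.95,0],[0,0,0]],[[-0.245,-0.95,0],[0,0,0]],[[-0.245,-0.95,0],[0,0,0]],[[-0.245,-0.95,0],[0,0,0]]]}}

```text
time_s: 11.8
tcp_pos: [0.5442, 0.1138, 0.1981]
eef_rot: [0.998, 0.056, -0.0, 0.0]
contact_force: [0.3, 0.1, 0.4]
grip_width: 0.0801
grasp_force: 0.0
```

Emit:
{"api": "step_arm", "payload": {"steps": [[[-0.245,-0.95,0],[0,0,0]],[[-0.245,-0.95,0],[0,0,0]],[[-0.245,-0.95,0],[0,0,0]],[[-0.245,-0.95,0],[0,0,0]]]}}

```text
time_s: 12.2
tcp_pos: [0.5029, 0.2234, 0.1981]
eef_rot: [0.998, 0.056, -0.0, 0.0]
contact_force: [0.7, 0.4, 0.1]
grip_width: 0.0801
grasp_force: 0.0
```

Emit:
{"api": "step_arm", "payload": {"steps": [[[-0.245,-0.95,0.4],[0,0,-0.145]],[[-0.245,-0.95,0.4],[0,0,-0.145]],[[-0.245,-0.95,0.4],[0,0,-0.145]],[[-0.245,-0.95,0.4],[0,0,-0.145]],[[-0.245,-0.95,0.4],[0,0,-0.145]],[[-0.245,-0.95,0.4],[0,0,-0.145]]], "hand": 0.6}}

```text
time_s: 12.8
tcp_pos: [0.4624, 0.3314, 0.1509]
eef_rot: [0.986, 0.167, 0.0, -0.0]
contact_force: [-0.3, 0.4, 0.6]
grip_width: 0.0564
grasp_force: 0.0
```

Run:
```python
from h import *
from bench import monitor,imaging
s=monitor.state();print(s["grip_width"])
im,z=imaging.get_image("side");p=imaging.camera_params("side");C=cloud(z,p);hsv=cv2.cvtColor(im,cv2.COLOR_RGB2HSV)
m=(np.hypot(C[...,0]-.463,C[...,1]-.334)<.06)&(C[...,2]>.03)&(C[...,2]<.055)&((hsv[...,0]<8)|(hsv[...,0]>172))&(hsv[...,1]>130)
print(m.sum(),rect(C[m][:,:2]));t=m&(C[...,2]>.043);print(t.sum(),rect(C[t][:,:2]))
go(s,.4627,.3345,.039,19.3)
cv2.imwrite("pics/w.png",cv2.resize(im[260:400,240:400],(686,600),interpolation=2)[:,:,::-1])
```

```text
0.05641196881562282
320 [463.6 334.1  59.2  25.8  17.9]
151 [462.6 335.2  58.   21.4  19.2]
yaw 19.23 shift [ 0.01  -0.024  0.933] turn [ 0.0001 -0.0004 -0.0008] tcp [0.4624 0.3314 0.1509] t 12.8 F [-0.3  0.4  0.6]
```

View pics/w.png

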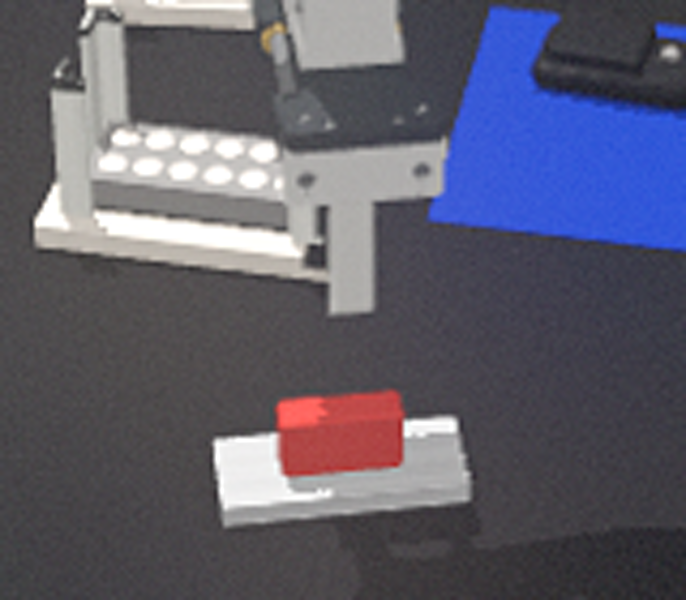

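The crop shows the open fingers over the large weight's red handle (crop (340,430)), aligned with it. Descend and grip.

Emit:
{"api": "step_arm", "payload": {"steps": [[[0.01,-0.026,0.3],[0,0,0]],[[0.01,-0.026,0.6],[0,0,0]],[[0.01,-0.026,0.8],[0,0,0]],[[0.01,-0.026,0.87],[0,0,0]],[[0.01,-0.026,0.91],[0,0,0]],[[0.01,-0.026,0.91],[0,0,0]]]}}

```text
time_s: 13.45
tcp_pos: [0.4617, 0.3362, 0.0421]
eef_rot: [0.986, 0.168, 0.0, -0.0]
contact_force: [-0.3, 1.0, -1.0]
grip_width: 0.0561
grasp_force: 0.0
```

Emit:
{"api": "step_arm", "payload": {"steps": [[[0,0,0],[0,0,0]],[[0,0,0],[0,0,0]],[[0,0,0],[0,0,0]],[[0,0,0],[0,0,0]],[[0,0,0],[0,0,0]],[[0,0,0],[0,0,0]],[[0,0,0],[0,0,0]],[[0,0,0],[0,0,0]]], "hand": 0.05}}

```text
time_s: 14.25
tcp_pos: [0.4614, 0.3361, 0.0417]
eef_rot: [0.986, 0.168, 0.0, 0.0]
contact_force: [1.1, -5.1, 5.8]
grip_width: 0.0199
grasp_force: 30.0
```

Emit:
{"api": "step_arm", "payload": {"steps": [[[0,0,-0.1],[0,0,0]],[[0,0,-0.3],[0,0,0]],[[0,0,-0.6],[0,0,0]],[[0,0,-0.9],[0,0,0]],[[0,0,-1],[0,0,0]]]}}

```text
time_s: 14.75
tcp_pos: [0.4617, 0.3371, 0.165]
eef_rot: [0.986, 0.168, 0.002, -0.001]
contact_force: [0.5, -0.7, -6.1]
grip_width: 0.0199
grasp_force: 30.0
```

Emit:
{"api": "step_arm", "payload": {"steps": [[[0,0,-0.25],[0,0,0]],[[0,0,-0.5],[0,0,0]],[[0,0,-0.6],[0,0,0]],[[0,0,-0.6],[0,0,0]],[[0,0,-0.6],[0,0,0]]]}}

```text
time_s: 15.25
tcp_pos: [0.4606, 0.3361, 0.2313]
eef_rot: [0.986, 0.168, -0.001, 0.0]
contact_force: [1.0, 0.2, -6.8]
grip_width: 0.02
grasp_force: 30.0
```

Run:
```python
from h import *
from bench import monitor,imaging
s=monitor.state();go(s,.628,-.1075,.23,6.3);print(s["grip_width"],s["grasp_force"],s["moment"])
```

```text
yaw 19.36 shift [0.091 3.951 0.013] turn [0.0005 0.0016 0.1451] tcp [0.4606 0.3361 0.2313] t 15.25 F [ 1.   0.2 -6.8]
0.020044018026053097 29.998763501644135 [-0.05142282 -0.00573655  0.02474529]
```

Emit:
{"api": "step_arm", "payload": {"steps": [[[0.01,0.2,0],[0,0,0]],[[0.01,0.5,0],[0,0,0]],[[0.02,0.8,0],[0,0,0]],[[0.02,1,0],[0,0,0]]]}}

```text
time_s: 15.65
tcp_pos: [0.5031, 0.2219, 0.2311]
eef_rot: [0.986, 0.168, -0.002, 0.0]
contact_force: [-0.8, 1.4, -5.9]
grip_width: 0.0196
grasp_force: 30.0
```

Emit:
{"api": "step_arm", "payload": {"steps": [[[0.01,0.3,0],[0,0,0]],[[0.01,0.6,0],[0,0,0]],[[0.02,0.9,0],[0,0,0]],[[0.02,1,0],[0,0,0]]]}}

```text
time_s: 16.05
tcp_pos: [0.5454, 0.1087, 0.2312]
eef_rot: [0.986, 0.167, -0.002, 0.0]
contact_force: [-0.2, 0.4, -6.2]
grip_width: 0.0193
grasp_force: 30.0
```

Emit:
{"api": "step_arm", "payload": {"steps": [[[0.01,0.3,0],[0,0,0]],[[0.01,0.6,0],[0,0,0]],[[0.02,0.9,0],[0,0,0]],[[0.02,1,0],[0,0,0]]]}}

```text
time_s: 16.45
tcp_pos: [0.5874, -0.0033, 0.2313]
eef_rot: [0.986, 0.167, -0.001, -0.0]
contact_force: [-0.4, 0.3, -6.8]
grip_width: 0.0199
grasp_force: 30.0
```

Emit:
{"api": "step_arm", "payload": {"steps": [[[0.01,0.3,0],[0,0,0.04]],[[0.01,0.6,0],[0,0,0.08]],[[0.03,0.8,0],[0,0,0.12]],[[0.03,0.95,0],[0,0,0.145]],[[0.03,0.95,0],[0,0,0.145]],[[0.03,0.95,0],[0,0,0.145]],[[0.03,0.95,0],[0,0,0.145]]]}}

```text
time_s: 17.15
tcp_pos: [0.6282, -0.1061, 0.2331]
eef_rot: [0.998, 0.056, -0.0, -0.0]
contact_force: [0.4, -0.3, -6.0]
grip_width: 0.0199
grasp_force: 30.0
```

Run:
```python
from h import *
from bench import monitor,imaging
s=monitor.state();go(s,.628,-.1075,.16,6.3);print(s["grip_width"],s["moment"])
im,z=imaging.get_image("side");p=imaging.camera_params("side");C=cloud(z,p)
zb=s["tcp_pos"][2]-.042
m=(np.hypot(C[...,0]-.628,C[...,1]+.108)<.09)&(abs(C[...,2]-zb-.006)<.009)
print(m.sum(),rect(C[m][:,:2]))
cv2.imwrite("pics/wo.png",cv2.resize(im[140:280,220:380],(686,600),interpolation=2)[:,:,::-1])
```

```text
yaw 6.41 shift [-0.003  0.012  0.609] turn [-0.0003  0.0003  0.0012] tcp [ 0.6282 -0.1061  0.2331] t 17.15 F [ 0.4 -0.3 -6. ]
0.01989174345219219 [ 0.02724311 -0.00151757  0.02853106]
466 [ 627.8 -102.4  120.4   57.6    6.3]
```

View pics/wo.png

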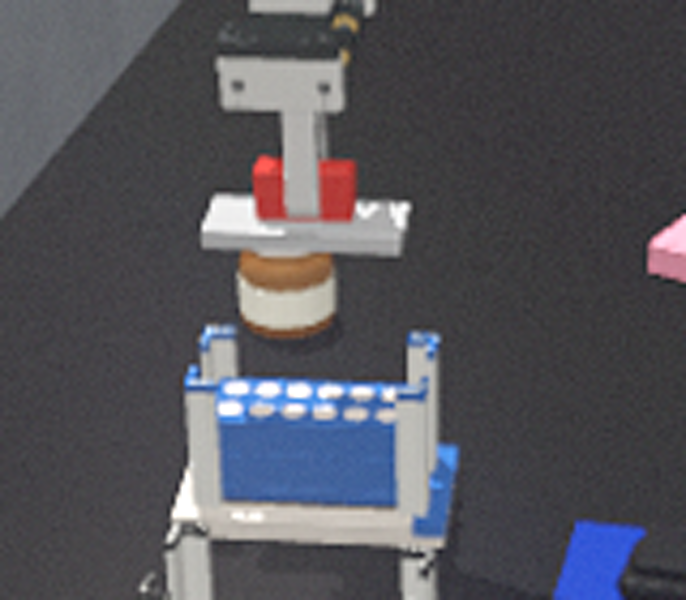

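The crop shows the weight level over the blue guides, centred on the carrier (plate at crop (305,230), mouth at (315,365)). Lowering.

Emit:
{"api": "step_arm", "payload": {"steps": [[[0,0.012,0.12],[0,0,0]],[[0,0.012,0.25],[0,0,0]],[[0,0.012,0.38],[0,0,0]],[[0,0.012,0.5],[0,0,0]],[[0,0.012,0.6],[0,0,0]],[[0,0.012,0.6],[0,0,0]]]}}

```text
time_s: 17.8
tcp_pos: [0.6278, -0.1084, 0.1591]
eef_rot: [0.998, 0.055, -0.002, -0.0]
contact_force: [-0.0, -0.3, -5.8]
grip_width: 0.0198
grasp_force: 30.0
```

Emit:
{"api": "step_arm", "payload": {"steps": [[[0,0,0.05],[0,0,0]],[[0,0,0.1],[0,0,0]],[[0,0,0.15],[0,0,0]],[[0,0,0.2],[0,0,0]],[[0,0,0.25],[0,0,0]],[[0,0,0.29],[0,0,0]],[[0,0,0.29],[0,0,0]]]}}

```text
time_s: 18.5
tcp_pos: [0.6282, -0.1086, 0.1256]
eef_rot: [0.998, 0.055, -0.001, -0.0]
contact_force: [-0.7, -1.3, -5.3]
grip_width: 0.0199
grasp_force: 30.0
```

Emit:
{"api": "step_arm", "payload": {"steps": [[[0,0,0.01],[0,0,0]],[[0,0,0.02],[0,0,0]],[[0,0,0.025],[0,0,0]],[[0,0,0.025],[0,0,0]]]}}

```text
time_s: 18.9
tcp_pos: [0.6286, -0.1087, 0.1236]
eef_rot: [0.998, 0.055, 0.0, 0.0]
contact_force: [0.2, 0.5, -5.9]
grip_width: 0.0198
grasp_force: 30.0
```

Emit:
{"api": "step_arm", "payload": {"steps": [[[0,0,0.01],[0,0,0]],[[0,0,0.02],[0,0,0]],[[0,0,0.02],[0,0,0]]]}}

```text
time_s: 19.2
tcp_pos: [0.6284, -0.1086, 0.1209]
eef_rot: [0.998, 0.055, -0.0, -0.0]
contact_force: [-0.1, 0.3, -5.9]
grip_width: 0.0198
grasp_force: 30.0
```

Emit:
{"api": "step_arm", "payload": {"steps": [[[0,0,0.008],[0,0,0]],[[0,0,0.016],[0,0,0]],[[0,0,0.016],[0,0,0]]]}}

```text
time_s: 19.5
tcp_pos: [0.6285, -0.1086, 0.119]
eef_rot: [0.998, 0.055, -0.0, -0.0]
contact_force: [0.2, 0.0, -5.7]
grip_width: 0.0196
grasp_force: 30.0
```

Emit:
{"api": "step_arm", "payload": {"steps": [[[0,0,0.008],[0,0,0]],[[0,0,0.008],[0,0,0]],[[0,0,0.008],[0,0,0]]]}}

```text
time_s: 19.8
tcp_pos: [0.6285, -0.1087, 0.1182]
eef_rot: [0.998, 0.055, -0.0, -0.0]
contact_force: [-0.5, 0.4, -5.9]
grip_width: 0.0201
grasp_force: 30.0
```

Emit:
{"api": "step_arm", "payload": {"steps": [[[0,0,0.008],[0,0,0]],[[0,0,0.008],[0,0,0]],[[0,0,0.008],[0,0,0]]]}}

```text
time_s: 20.1
tcp_pos: [0.6285, -0.1086, 0.1172]
eef_rot: [0.998, 0.055, -0.0, -0.0]
contact_force: [-1.3, 0.4, -6.3]
grip_width: 0.0196
grasp_force: 30.0
```

Emit:
{"api": "step_arm", "payload": {"steps": [[[0,0,0.006],[0,0,0]],[[0,0,0.006],[0,0,0]],[[0,0,0.006],[0,0,0]]]}}

```text
time_s: 20.4
tcp_pos: [0.6285, -0.1086, 0.1166]
eef_rot: [0.998, 0.055, -0.0, -0.0]
contact_force: [-0.1, 0.2, -6.0]
grip_width: 0.0198
grasp_force: 30.0
```

Emit:
{"api": "step_arm", "payload": {"steps": [[[0,0,0.006],[0,0,0]],[[0,0,0.006],[0,0,0]],[[0,0,0.006],[0,0,0]]]}}

```text
time_s: 20.7
tcp_pos: [0.6285, -0.1087, 0.1158]
eef_rot: [0.998, 0.055, -0.0, 0.0]
contact_force: [0.1, 0.4, -6.5]
grip_width: 0.0201
grasp_force: 30.0
```

Emit:
{"api": "step_arm", "payload": {"steps": [[[0,0,0.004],[0,0,0]],[[0,0,0.004],[0,0,0]],[[0,0,0.004],[0,0,0]]]}}

```text
time_s: 21.0
tcp_pos: [0.6286, -0.1087, 0.1158]
eef_rot: [0.998, 0.055, 0.0, 0.0]
contact_force: [-2.0, 0.7, -0.0]
grip_width: 0.0197
grasp_force: 30.0
```

The wrist load went from -6 N to 0 with z stopped, so the weight is resting on the carrier. Releasing gently and withdrawing.

Emit:
{"api": "step_arm", "payload": {"steps": [[[0,0,0],[0,0,0]],[[0,0,0],[0,0,0]],[[0,0,0],[0,0,0]],[[0,0,0],[0,0,0]],[[0,0,0],[0,0,0]]], "hand": 0.5}}

```text
time_s: 21.5
tcp_pos: [0.6286, -0.1087, 0.1154]
eef_rot: [0.998, 0.055, 0.0, 0.0]
contact_force: [0.0, -0.9, -0.2]
grip_width: 0.0468
grasp_force: 0.0
```

Emit:
{"api": "step_arm", "payload": {"steps": [[[0,0,-0.1],[0,0,0]],[[0,0,-0.3],[0,0,0]],[[0,0,-0.6],[0,0,0]],[[0,0,-0.9],[0,0,0]],[[0,0,-1],[0,0,0]],[[0,0,-1],[0,0,0]],[[0,0,-1],[0,0,0]]]}}

```text
time_s: 22.2
tcp_pos: [0.6281, -0.1086, 0.234]
eef_rot: [0.998, 0.055, -0.001, -0.0]
contact_force: [0.6, -0.9, -0.1]
grip_width: 0.0469
grasp_force: 0.0
```

Run:
```python
from h import *
from bench import monitor,imaging
s=monitor.state();print(s["time_s"],s["tcp_pos"],s["grip_width"],s["contact_force"])
im,z=imaging.get_image("side");p=imaging.camera_params("side");C=cloud(z,p)
hsv=cv2.cvtColor(im,cv2.COLOR_RGB2HSV)
m=(np.hypot(C[...,0]-.628,C[...,1]+.108)<.06)&(C[...,2]>.09)&(C[...,2]<.14)&((hsv[...,0]<8)|(hsv[...,0]>172))&(hsv[...,1]>130)
print(m.sum(),rect(C[m][:,:2]),np.percentile(C[m][:,2],[2,98]))
cv2.imwrite("pics/end.png",cv2.resize(im[180:280,230:350],(720,600),interpolation=2)[:,:,::-1])
```

```text
22.2 [ 0.62814412 -0.1085575   0.23403951] 0.04687893213949356 [ 0.55122175 -0.91132448 -0.13600646]
269 [ 627.9 -103.7   59.5   29.6    7.3] [0.09110295 0.11945947]
```

View pics/end.png

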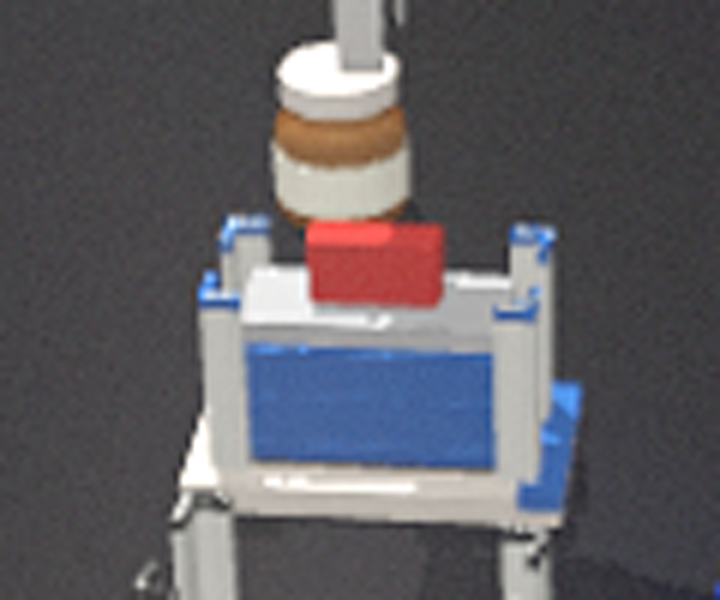

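The final crop shows the weight flat on the carrier between the guides (handle at crop (375,265)), with the gripper clear and the jar standing undisturbed behind.

```bash
python3 -c "
from bench import bot
print(bot.job_done())"
```

```text
the job is handed in; nothing more can be done
None
```

The blue carrier lies flat on the pile in the blue-trimmed magazine with the large weight flat on top of it, both between the guides; I lowered each until contact was felt before release, and handed the job in at about 22 s (no verdict was returned).

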